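Fit the new tube lamp in the bathroom mirror light

ROBOT

A 6-joint arm with a two-finger parallel gripper is mounted at the origin on the work surface. World frame = base frame: x ahead of the robot, y to its left, z up, the work surface at z = 0. Lengths are in mm, angles in rad, forces in N, time in s.
With the tool pointing down it reaches from about 350 to 775 mm from the base axis. Payload 7.3 kg.
Tool frame: the origin (TCP) lies at the very end of the fingers, on their centre line; the grasp point (between the pads) lies 19 mm behind it; z points along the fingers, y is the line along which they close (so a half turn about z gives the same grasp; the last joint's range is limited). The gripper opens to 92 mm and grips with 3 to 60 N. Pads are 19 mm wide; open, the fingers measure 130 mm over their backs; the gripper's body (75 mm by 190 mm) begins 47 mm behind the grasp point.
Start: joints at [-1.348, 0.342, 1.524, -0, 1.275, -0.146], TCP at [189.284, -489.711, 226.741] pointing down, gripper open.
Joint ranges: [-2.53, 2.53], [-0.77, 2.02], [0.04, 2.7], [-1, 4.14], [0.28, 2.66], [-3.11, 3.11]. Speed limits (rad/s): [2.57, 2.57, 3.14, 3.14, 3.14, 3.14].

INTERFACE

Orientations are given as [roll, pitch, yaw] about the fixed x, y, z axes, in that order (R = Rz(yaw) Ry(pitch) Rx(roll)).
In Python, from plant import get_obs, vision, workorder gives the robot as it stands.
- The arm moves only by the shell command python3 -m pendant 'ROWS' [OPENING]. ROWS is a JSON object of lists of equal length, an entry for each row: "dp": the shift along the tool's x, y, z in m, a list of three; "rotation": the turn, a rotation vector about the tool's x, y, z in rad, a list of three. A call has 1 to 8 rows; each row is the pose to reach, as a shift and turn from the pose commanded when the call began, along the tool's axes at that moment; what a row does not reach only later rows make up. A row lasts 1/8 s, in which the tool goes at most 62.5 mm and 10.7 degrees, less where a joint would pass 70% of its speed; a pose out of reach is approached as far as the arm can. A call with a gripper value outside its range is refused whole. OPENING is the finger opening in m, from 0 to 0.0918, set as the call begins (- or left out, the last holds). The fingers move at their own pace and stop on an object; the grip force is fixed at half the most. Time passes only in rows, so rows that repeat a pose let the fingers close. It gives the time, the measured TCP pose, the force, the opening and the grip force at its end, in the units of the state.
- get_obs(): the state, without advancing time (a new reading comes with each control period).
- vision.capture(name): name is "scene" or "top"; returns a dict with "pixels" (420x560x3 uint8, red, green, blue), "vfov" (degrees; the focal length in pixels is half the picture's height over the tangent of half this angle, whatever the lens; pixels are square), "cx", "cy" (the principal point, pixels), "pose" (4x4, takes a point from camera to world coordinates). Camera axes: x right, y up, looking along -z (the intrinsics and any distortion apply to the point x, -y, -z); pixel columns grow to the right and rows downward; lengths in mm; the calibration is good to about 2 mm. A picture is of the moment at which its call begins. There is no depth.
- workorder.close_job(): hands the job in; it is judged then, once.
The state is a dict: "time": time; "joint_positions": joint angles; "dq": joint speeds; "tau": joint torques, N m; "tool_pos": TCP position; "tcp_rot": TCP orientation; "contact_force": force on the tool from outside, world axes, zero at the start; "moment": the same for the moment, N m; "grip_width": finger opening in mm; "finger_force": force on a finger pad.
Only numpy, scipy, OpenCV 4.12 (cv2) and the standard library are available. Lean on these libraries where they do the work, as an engineer would, in place of code of your own. Each camera call takes 0.05 s, during which the arm holds its last target. There are 200 camera calls.

TASK

Fit the new slim tube lamp from its cardboard cradle into the mirror light that lies on the counter: press it sideways, straight down, into both spring clips until it is snapped fully home, a good centimetre short of the end socket, then slide it lengthwise until its end is fully in the socket, shoulder against the socket's face, and let go. It is a delicate lamp on a springy tray, so press and push gently, never with more than 30 newtons, and leave the other things where they are.

Things in the scene. Friction and masses are not known exactly. Their poses are not given: they have to be found in the camera images.
- lamp: the new lamp: a white tube 20 mm in diameter and 200 mm long, an aluminium band at each end, and beyond each flat end (shoulder) a brass pin 10 mm thick and 8 mm long; ends alike, 90 g. Origin at its centre, y along its length; x and z turn as it rolls. At the start it lies loose in the cradle, axis level, 26 mm above the counter. Grasp it by its middle
- cradle: fixed cardboard packing cradle of the new lamp: base 75 x 240 x 6 mm with two notched rests, 40 mm wide and 24 mm high, 75 mm either side of its middle; between them 20 mm lie free under the lamp's axis. Origin at the centre of its underside, y along its length. Cradle and light may have changed sides
- tray: white tray of the mirror light, 60 mm wide (x), 262 mm long (y), 20 mm thick, carrying two steel clips and, at its +y end, the socket. Origin at the centre of its underside, about 28 mm above the counter, z up. It rides on rubber buffers over a fixed grey plate 85 x 290 x 8 mm: pressed, it sinks level, 1 mm per 1.8 N, at most 13 mm, and rises again slowly
- seat (a point): point on the tray where the lamp's centre lies when snapped in and fully home in the socket (tray frame 0, 0, 40 mm; 20 mm above the tray's top), the lamp parallel to the tray's y. To go down into the clips clear of the socket the lamp's centre must be 12 to 22 mm from here towards the tray's -y
- clip_a (a point): lamp axis in the clip at the tray's -y end, 60 mm from seat. A clip is 13 mm long, open upwards: two sprung steel lips 14 mm apart, flared above to 37 mm wide, 19 mm over the axis. A lamp touches the lips 16 mm above its seat and snaps through 8 mm above it; both clips together take 12 to 24 N, then the force drops sharply.
- clip_b (a point): lamp axis in the other, identical clip, 60 mm from seat towards the tray's +y, next to the socket. Pressed at its middle the lamp often snaps into one clip first and tilts; pressing on snaps in the other, with a smaller drop of force. Seated in both, it slides lengthwise with a few newtons of drag
- socket_mouth (a point): centre of the socket's mouth, 100 mm from seat towards the tray's +y: a 15 mm square hole, 18 mm deep, facing the tray's -y, in a white block 30 mm wide that reaches 15 mm above the lamp's axis. The lamp's pin enters it until the lamp's shoulder stops against its face
- glass: dark blue round tumbler, 60 mm across and 70 mm tall, between or beside the light and the cradle; origin at its underside
- screwdriver: screwdriver 170 mm long lying on the counter; origin at its underside near mid-length
- old_lamp: the old lamp, not to be used: stubbier than the new one, 32 mm diameter and 130 mm long, lying in a white ceramic dish 18 mm high at the left edge of the counter; origin at its centre
- lotion: blue bottle 64 mm across, 160 mm tall, at the back of the counter; origin at its underside
- jar: glass jar 68 mm across, 70 mm tall, at the back; origin at its underside
There are look-alikes about, which are no part of the job. What is shaped like the lamp but black or blue is not meant.

How it is judged:
By the outcome, as a careful person would: the job done as asked, in the order asked, and still so for the second after the job is handed in, with the robot touching nothing.
It also fails if it takes over 58 s, if anything falls off the work surface, if the arm or the gripper's body presses on something with over 40 N, if the wrist force passes 120 N, or if a joint passes its speed limit or range.

## Working session

There is one attempt and no reset: what is moved stays moved. The work goes in short steps, Python scripts to look and compute and a shell command to move; the robot and the scene stay as the last step left them, time stands still between calls to the robot, and variables do not carry over. Pictures are saved under pics/ and viewed, at most 10 in all, crops included, and the job is handed in when it is done.

```bash
mkdir -p pics; ls; python3 - <<'E'
from plant import get_obs, vision, workorder
import cv2,pickle
o=get_obs();print(o)
for n in("scene","top"):
    c=vision.capture(n);print(n,{k:v for k,v in c.items() if k!="pixels"})
    pickle.dump(c,open(f"pics/{n}0.pkl","wb"))
    cv2.imwrite(f"pics/{n}0.png",cv2.resize(c["pixels"][:,:,::-1],(800,600),interpolation=cv2.INTER_CUBIC))
E
```

```text
pics
{'time': 0.0, 'joint_positions': array([-1.34800528e+00,  3.42731570e-01,  1.52501210e+00, -3.98543776e-08,
        1.27537750e+00, -1.45992763e-01]), 'dq': array([-6.89761966e-04,  4.03537418e-04,  1.53891053e-04, -9.49931430e-04,
       -1.87445636e-03, -2.26094137e-05]), 'tau': array([ 2.11041042e-03, -4.31237304e+01, -2.44223160e+01,  7.19958334e-02,
        5.57671837e-02, -1.16507103e-04]), 'tool_pos': array([ 189.18794997, -489.30008564,  226.04207876]), 'tcp_rot': array([-3.14008039e+00, -2.22323077e-04,  3.68783653e-01]), 'contact_force': array([-0.30716015, -0.33664215, -0.11251192]), 'moment': array([ 0.00477408, -0.01132484, -0.00186635]), 'finger_force': 0.0, 'grip_width': 91.5875624052753}
scene {'vfov': 49.699515097592425, 'cx': 269.78121776283814, 'cy': 207.2205783618772, 'pose': array([[-5.53412798e-01, -5.86245370e-01,  5.91650776e-01,
         1.38953389e+03],
       [ 8.32906276e-01, -3.90534252e-01,  3.92109849e-01,
         4.58421854e+02],
       [ 1.18731018e-03,  7.09788254e-01,  7.04414101e-01,
         1.03883205e+03],
       [ 0.00000000e+00,  0.00000000e+00,  0.00000000e+00,
         1.00000000e+00]])}
top {'vfov': 49.625458472227564, 'cx': 285.07353519903717, 'cy': 218.93722907649456, 'pose': array([[ 5.48961083e-03,  9.88388125e-01, -1.51851172e-01,
         3.39216830e+02],
       [-9.99956493e-01,  6.57103731e-03,  6.62071447e-03,
        -7.54747985e+01],
       [ 7.54165528e-03,  1.51808220e-01,  9.88381196e-01,
         1.46552943e+03],
       [ 0.00000000e+00,  0.00000000e+00,  0.00000000e+00,
         1.00000000e+00]])}
```

View pics/top0.png

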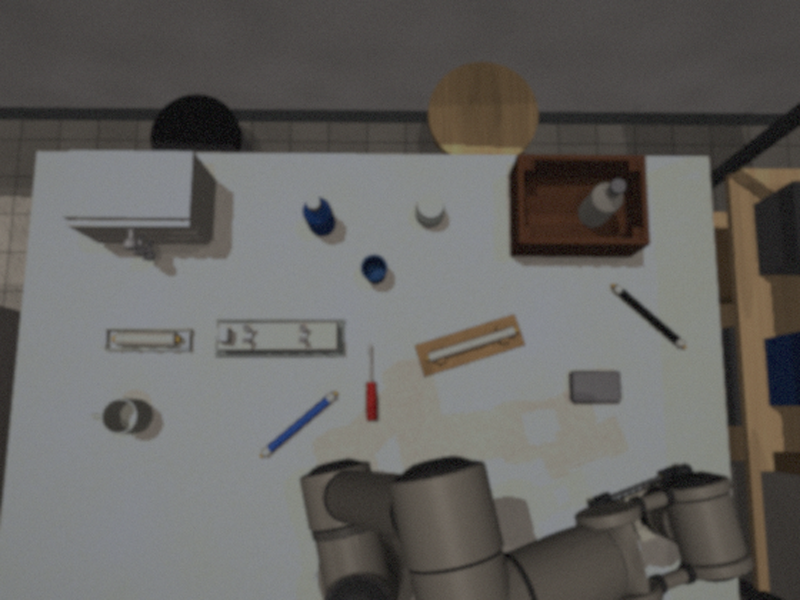

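View pics/scene0.png

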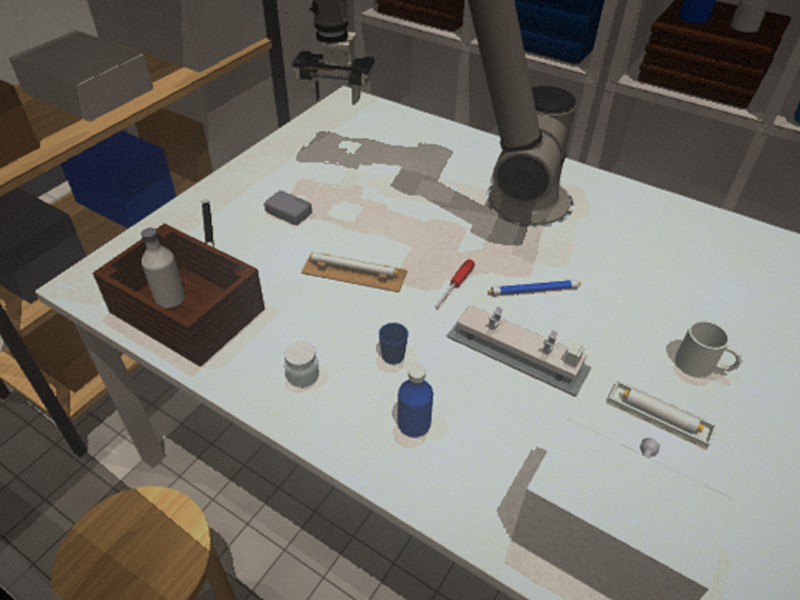

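Top view: light at about (280,338) with the socket at its left end, cradle with the white lamp at about (470,345), glass at (374,269), screwdriver at (371,385). I'll zoom in for exact pixels.

```bash
python3 - <<'E'
import cv2,pickle,numpy as np
t=pickle.load(open("pics/top0.pkl","rb"))["pixels"];s=pickle.load(open("pics/scene0.pkl","rb"))["pixels"]
def crop(p,x0,y0,w,h,k):
    im=cv2.resize(p[y0:y0+h,x0:x0+w,::-1],None,fx=k,fy=k,interpolation=cv2.INTER_CUBIC)
    for i in range(0,w,10):
        cv2.line(im,(i*k,0),(i*k,6),(0,0,255),1)
        if i%20==0: cv2.putText(im,str(x0+i),(i*k,16),0,.35,(0,0,255))
    for i in range(0,h,10):
        cv2.line(im,(0,i*k),(6,i*k),(0,0,255),1); cv2.putText(im,str(y0+i),(8,i*k+4),0,.35,(0,0,255))
    return im
a=crop(t,145,215,100,45,6);b=crop(t,285,215,100,50,6)
cv2.imwrite("pics/c1.png",np.vstack([a,b]))
a=crop(s,310,205,110,75,7)
b=crop(s,205,170,85,40,7)
cv2.imwrite("pics/c2.png",a);
cv2.imwrite("pics/c3.png",b)
E
```

```text
(no output)
```

View pics/c1.png

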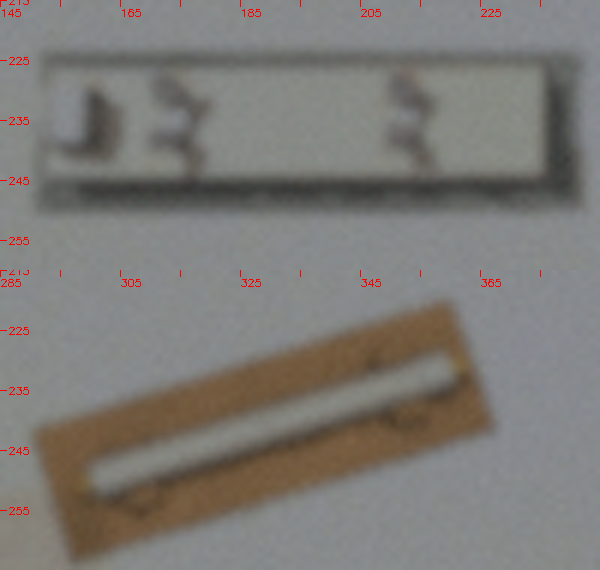

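View pics/c2.png

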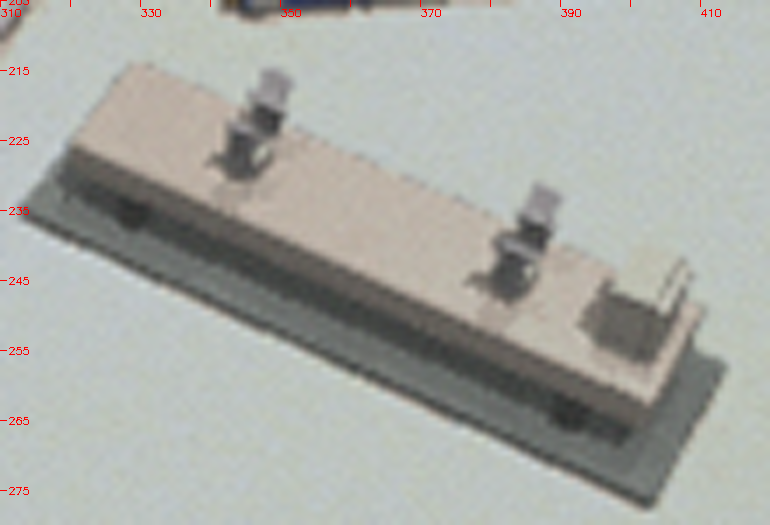

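Crops: the tray top spans about (152.5..235.8, 226..244.7) in the top view, socket to the left. The new lamp's pins are at about (299.5,251.5) and (361.8,230.6) raw. In the scene view the tray-top corners are about (330.7,214), (320.7,226), (403,262.6) and (410.4,249).

```bash
cat > h.py <<'E'
import numpy as np,cv2,pickle
from scipy.optimize import least_squares
from scipy.spatial.transform import Rotation as R
def load(n): return pickle.load(open(f"pics/{n}.pkl","rb"))
def project(c,P,k1=0):
    T=np.linalg.inv(c["pose"]);q=np.atleast_2d(P)@T[:3,:3].T+T[:3,3];q=q*[1,-1,-1]
    f=210/np.tan(np.radians(c["vfov"]/2));K=np.array([[f,0,c["cx"]],[0,f,c["cy"]],[0,0,1]])
    return cv2.projectPoints(q.reshape(-1,1,3),np.zeros(3),np.zeros(3),K,np.array([k1,0,0,0.]))[0][:,0]
def rect(p,lx,ly,z):
    x,y,a=p;L=np.array([[-lx,-ly],[lx,-ly],[lx,ly],[-lx,ly]])/2
    c,s=np.cos(a),np.sin(a);return np.c_[L@np.array([[c,s],[-s,c]])+[x,y],np.full(4,z)]
def goto(x,y,z,yaw):
    from plant import get_obs
    o=get_obs();r=R.from_euler("xyz",o["tcp_rot"])
    dp=r.inv().apply(np.array([x,y,z])-o["tool_pos"])/1000
    best=min((R.from_euler("xyz",[np.pi,0,yaw+k*np.pi]) for k in(0,1)),key=lambda g:(r.inv()*g).magnitude())
    rv=(r.inv()*best).as_rotvec()
    print("dp",dp.round(4),"rot",rv.round(4),"rows>=",np.linalg.norm(dp)/.0625,np.degrees(np.linalg.norm(rv))/10.7)
E
python3 - <<'E'
from h import *
t,s=load("top0"),load("scene0")
def raw(u,k,o): return (np.array(u,float)+.5)/k-.5+o
# model order: (-x,-y),(x,-y),(x,y),(-x,y); world +x is image-up, +y image-left (top)
tt=raw([[545,178],[545,68],[45,68],[45,178]],6,[145,215])
ss=raw([[145,63],[75,147],[650,403],[703,307]],7,[310,205])
def cm(c,zone):
    im=cv2.cvtColor(c["pixels"],cv2.COLOR_RGB2HSV);m=cv2.inRange(im,(8,70,60),(22,255,255))
    x0,y0,x1,y1=zone;z=np.zeros_like(m);z[y0:y1,x0:x1]=m[y0:y1,x0:x1]
    h=cv2.convexHull(np.vstack(cv2.findContours(z,0,2)[0]));
    return z,h
def fit(obs,lx,ly,z,p0):
    f=lambda p:np.concatenate([(project(c,rect(p[:3],lx,ly,z))-o).ravel() for c,o in obs])
    r=least_squares(f,p0,x_scale=[10,10,.1]);return r.x,f(r.x).reshape(-1,2).round(1).tolist()
for n,o in(("top",[(t,tt)]),("scene",[(s,ss)]),("both",[(t,tt),(s,ss)])):
    print("tray",n,*fit(o,60,262,48,[500,0,0]))
ct=raw([[497,160],[447,30],[35,160],[78,292]],6,[285,215])
print("cradle top",*fit([(t,ct)],75,240,6,[500,-300,.2]))
p,_=fit([(t,ct)],75,240,6,[500,-300,.2]);
print("pred scene cradle",project(s,rect(p,75,240,6)).round(1).tolist())
z,h=cm(s,(200,170,295,210));a=cv2.approxPolyDP(h,3,True)[:,0];print("scene cradle seg",a.tolist())
pins=raw([[462,95],[88,220]],6,[285,215])
g=lambda p:(project(t,[[p[0]+s_*104*np.sin(p[2])*1,p[1]-s_*104*np.cos(p[2]),26] for s_ in(1,-1)])-pins).ravel()
r=least_squares(g,[500,-300,.2],x_scale=[10,10,.1]);print("lamp",r.x,r.fun.round(2))
E
```

```text
tray top [5.03988276e+02 2.01006459e+02 7.75893250e-03] [[0.0, 0.3], [0.3, -0.4], [0.2, -0.3], [-0.6, 0.4]]
tray scene [5.05710878e+02 2.02815718e+02 8.84172701e-03] [[-1.2, -0.8], [-0.6, -0.8], [0.7, 0.6], [1.0, 0.4]]
tray both [5.04619612e+02 2.01919712e+02 7.80482254e-03] [[-0.2, 0.1], [0.0, -0.6], [-0.1, -0.5], [-0.9, 0.2], [-1.3, -1.1], [-0.7, -1.1], [0.5, 0.3], [0.8, 0.0]]
cradle top [ 4.91547667e+02 -2.26746904e+02  3.13374651e-01] [[0.2, -0.2], [1.0, -0.4], [-0.6, 0.1], [-0.6, 0.4]]
pred scene cradle [[217.9, 175.8], [210.1, 189.9], [279.1, 203.4], [284.8, 188.4]]
scene cradle seg [[284, 189], [279, 203], [211, 190], [218, 177]]
lamp [ 4.90894348e+02 -2.30324860e+02  3.28094839e-01] [-0.38  0.14  0.38 -0.13]
```

View pics/c3.png

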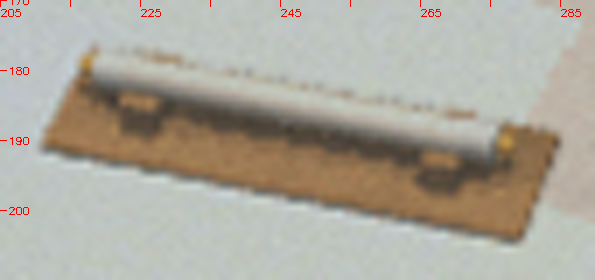

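The cradle and lamp agree in both views; the scene crop has the pins at about (217,178.5) and (277.5,190). I'll work out the first move to above the lamp.

```bash
python3 - <<'E'
from h import *
t,s=load("top0"),load("scene0")
raw=lambda u,k,o:(np.array(u,float)+.5)/k-.5+o
pt=raw([[462,95],[88,220]],6,[285,215]);ps=raw([[85,62],[507,141]],7,[205,170])
P=lambda p:[[p[0]+q*104*np.sin(p[2]),p[1]-q*104*np.cos(p[2]),26] for q in(1,-1)]
g=lambda p:np.r_[(project(t,P(p))-pt).ravel(),(project(s,P(p))-ps).ravel()]
r=least_squares(g,[500,-300,.2],x_scale=[10,10,.1]);print(r.x,r.fun.round(2))
g2=lambda p:(project(s,P(p))-ps).ravel();print(least_squares(g2,[500,-300,.2],x_scale=[10,10,.1]).x)
x,y,a=r.x;goto(x,y,120,a+np.pi/2)
E
```

```text
[ 4.90771324e+02 -2.30572247e+02  3.26282053e-01] [-0.29  0.23  0.44 -0.15  0.41  0.42 -0.31 -0.11]
[ 4.90367707e+02 -2.31069288e+02  3.22156178e-01]
dp [ 0.3746 -0.1325  0.1064] rot [-1.0000e-03 -1.3000e-03 -1.5283e+00] rows>= 6.580607052910491 8.183512890345652
```

```bash
python3 -m pendant '{"dp":[[0.04,-0.014,0.005],[0.09,-0.032,0.01],[0.14,-0.05,0.02],[0.19,-0.067,0.035],[0.24,-0.085,0.05],[0.29,-0.103,0.07],[0.335,-0.118,0.085],[0.375,-0.1325,0.1]],"rotation":[[0,0,-0.18],[0,0,-0.36],[0,0,-0.54],[0,0,-0.72],[0,0,-0.9],[0,0,-1.08],[0,0,-1.26],[0,0,-1.44]]}' 0.06
python3 -m pendant '{"dp":[[0,0,0],[0,0,0]],"rotation":[[0,0,-0.08],[0,0,-0.08]]}'
python3 -c "
from h import *
goto(490.7,-230.5,10,.325+np.pi/2)"
```

```text
time: 1.1
tool_pos: [492.4, -229.5, 125.8]
tcp_rot: [-3.141, -0.0, 1.815]
contact_force: [-0.0, -1.3, 0.5]
grip_width: 59.9
finger_force: 0.0
time: 1.35
tool_pos: [491.3, -230.4, 126.1]
tcp_rot: [-3.141, -0.001, 1.889]
contact_force: [-0.5, 0.1, 0.0]
grip_width: 60.1
finger_force: 0.0
dp [-1.000e-04 -5.000e-04  1.161e-01] rot [-0.0009 -0.0009 -0.0068] rows>= 1.8575492660400224 0.03679217669405754
```

```bash
python3 -m pendant '{"dp":[[0,0,0.04],[0,0,0.08],[0,0,0.105],[0,0,0.116],[0,0,0.116]],"rotation":[[0,0,0],[0,0,0],[0,0,0],[0,0,0],[0,0,0]]}'
python3 -m pendant '{"dp":[[0,0,0],[0,0,0],[0,0,0],[0,0,0]],"rotation":[[0,0,0],[0,0,0],[0,0,0],[0,0,0]]}' 0.0
```

```text
time: 1.98
tool_pos: [491.0, -231.3, 10.6]
tcp_rot: [-3.141, -0.0, 1.887]
contact_force: [0.2, -0.1, 0.3]
grip_width: 60.2
finger_force: 0.0
time: 2.48
tool_pos: [491.5, -231.0, 11.1]
tcp_rot: [3.141, 0.001, 1.889]
contact_force: [-0.3, -0.1, -1.3]
grip_width: 24.8
finger_force: 0.0
```

```bash
python3 -m pendant '{"dp":[[0,0,0],[0,0,0]],"rotation":[[0,0,0],[0,0,0]]}'; python3 -m pendant '{"dp":[[0,0,-0.03],[0,0,-0.07],[0,0,-0.12],[0,0,-0.16]],"rotation":[[0,0,0],[0,0,0],[0,0,0],[0,0,0]]}'
python3 -c "
from h import *
goto(505.0,201.7-17,170,.008+np.pi/2)"
```

```text
time: 2.72
tool_pos: [493.3, -230.8, 11.4]
tcp_rot: [3.138, 0.002, 1.889]
contact_force: [6.0, 3.8, 0.9]
grip_width: 19.0
finger_force: 30.0
time: 3.22
tool_pos: [491.4, -230.9, 172.6]
tcp_rot: [3.141, 0.001, 1.889]
contact_force: [0.6, -0.5, -1.2]
grip_width: 19.0
finger_force: 30.0
dp [0.3905 0.1429 0.0024] rot [0.0007 0.0008 0.3101] rows>= 6.65394997645677 1.6602605654327232
```

```bash
python3 -m pendant '{"dp":[[0.02,0.007,0],[0.07,0.026,0],[0.13,0.048,0],[0.19,0.07,0],[0.25,0.091,0],[0.31,0.113,0],[0.36,0.132,0],[0.39,0.143,0.002]],"rotation":[[0,0,0.02],[0,0,0.06],[0,0,0.11],[0,0,0.16],[0,0,0.21],[0,0,0.26],[0,0,0.29],[0,0,0.31]]}'
python3 -m pendant '{"dp":[[0,0,0.02],[0,0,0.04],[0,0,0.04]],"rotation":[[0,0,0],[0,0,0],[0,0,0]]}'
python3 - <<'E'
from h import *
from plant import *
o=get_obs();print(o["tool_pos"],o["tcp_rot"],o["contact_force"])
ims=[]
for n,(x0,y0,w,h,k) in(("top",(145,205,110,55,7)),("scene",(310,175,110,85,7))):
    c=vision.capture(n);pickle.dump(c,open(f"pics/{n}1.pkl","wb"))
    im=cv2.resize(c["pixels"][y0:y0+h,x0:x0+w,::-1],None,fx=k,fy=k,interpolation=cv2.INTER_CUBIC);ims.append(im)
    ax=[o["tool_pos"][0],o["tool_pos"][1],o["tool_pos"][2]+16]
    print(n,[project(c,[ax[0],ax[1]+d,ax[2]]).round(1).tolist() for d in(-108,108)])
v=np.vstack(ims);cv2.imwrite("pics/h1.png",cv2.resize(v,None,fx=600/v.shape[0],fy=600/v.shape[0]));print(600/v.shape[0])
E
```

```text
time: 4.22
tool_pos: [504.7, 187.1, 168.7]
tcp_rot: [3.141, -0.0, 1.581]
contact_force: [0.1, 0.2, -0.2]
grip_width: 19.0
finger_force: 30.0
time: 4.6
tool_pos: [504.0, 184.1, 127.3]
tcp_rot: [-3.138, 0.001, 1.579]
contact_force: [-0.2, 0.2, -0.5]
grip_width: 18.9
finger_force: 30.0
[503.95012671 184.08224768 127.28268294] [-3.13783992e+00  8.69057961e-04  1.57903404e+00] [-0.1955393   0.19300972 -0.50516143]
top [[[230.3, 231.5]], [[156.4, 231.1]]]
scene [[[329.1, 195.8]], [[400.0, 226.4]]]
0.6122448979591837
```

View pics/h1.png

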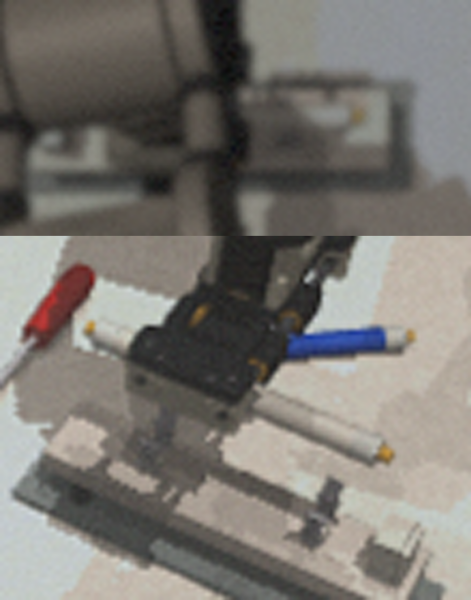

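Scene crop: pin centres at about (330,196) and (400.5,226) raw, so the lamp is level and parallel within a pixel. It sits about 2 mm towards the socket, so I'll shift it 2 mm back and descend to just above the clips.

```bash
python3 -m pendant '{"dp":[[-0.002,0,0.02],[-0.002,0,0.04],[-0.002,0,0.05],[-0.002,0,0.05]],"rotation":[[0,0,0],[0,0,0],[0,0,0],[0,0,0]]}'
python3 -m pendant '{"dp":[[0,0,0.002],[0,0,0.004],[0,0,0.006],[0,0,0.008],[0,0,0.008]],"rotation":[[0,0,0],[0,0,0],[0,0,0],[0,0,0],[0,0,0]]}'
```

```text
time: 5.2
tool_pos: [505.3, 182.1, 78.8]
tcp_rot: [-3.141, 0.0, 1.579]
contact_force: [-0.9, -0.3, -0.9]
grip_width: 19.4
finger_force: 30.0
time: 5.82
tool_pos: [505.1, 182.2, 70.5]
tcp_rot: [-3.141, 0.0, 1.579]
contact_force: [-0.1, -0.0, -0.2]
grip_width: 18.9
finger_force: 30.0
```

```bash
Z='{"dp":[[0,0,0.001],[0,0,0.002],[0,0,0.003],[0,0,0.004]],"rotation":[[0,0,0],[0,0,0],[0,0,0],[0,0,0]]}'; python3 -m pendant '{"dp":[[0,0,0.001],[0,0,0.002],[0,0,0.003],[0,0,0.004]],"rotation":[[0,0,0],[0,0,0],[0,0,0],[0,0,0]]}'
python3 -m pendant '{"dp":[[0,0,0.001],[0,0,0.002],[0,0,0.003]],"rotation":[[0,0,0],[0,0,0],[0,0,0]]}'
```

```text
time: 6.32
tool_pos: [505.6, 182.3, 67.1]
tcp_rot: [3.14, -0.0, 1.579]
contact_force: [-0.7, -0.1, 5.1]
grip_width: 19.3
finger_force: 30.0
time: 6.7
tool_pos: [506.0, 182.3, 64.3]
tcp_rot: [3.14, -0.0, 1.579]
contact_force: [0.6, -0.5, 8.1]
grip_width: 18.9
finger_force: 30.0
```

```bash
python3 -m pendant '{"dp":[[0,0,0.001],[0,0,0.002],[0,0,0.003]],"rotation":[[0,0,0],[0,0,0],[0,0,0]]}'
python3 -m pendant '{"dp":[[0,0,0.001],[0,0,0.002]],"rotation":[[0,0,0],[0,0,0]]}'
```

```text
time: 7.08
tool_pos: [506.1, 182.3, 61.8]
tcp_rot: [3.139, -0.0, 1.579]
contact_force: [-0.5, -1.6, 11.7]
grip_width: 19.0
finger_force: 30.0
time: 7.32
tool_pos: [506.2, 182.4, 60.1]
tcp_rot: [3.139, -0.0, 1.579]
contact_force: [-0.6, -0.7, 12.7]
grip_width: 19.2
finger_force: 30.0
```

```bash
python3 -m pendant '{"dp":[[0,0,0.001],[0,0,0.002]],"rotation":[[0,0,0],[0,0,0]]}'
python3 -m pendant '{"dp":[[0,0,0.001],[0,0,0.002]],"rotation":[[0,0,0],[0,0,0]]}'
```

```text
time: 7.58
tool_pos: [506.3, 182.4, 58.3]
tcp_rot: [3.138, -0.0, 1.579]
contact_force: [-1.4, -1.1, 13.3]
grip_width: 19.2
finger_force: 30.0
time: 7.82
tool_pos: [506.4, 182.4, 56.3]
tcp_rot: [3.138, -0.001, 1.579]
contact_force: [-1.3, -1.5, 13.8]
grip_width: 19.0
finger_force: 30.0
```

```bash
python3 -m pendant '{"dp":[[0,0,0.001],[0,0,0.002]],"rotation":[[0,0,0],[0,0,0]]}'
python3 -m pendant '{"dp":[[0,0,0.001],[0,0,0.002]],"rotation":[[0,0,0],[0,0,0]]}'
```

```text
time: 8.07
tool_pos: [505.9, 182.4, 53.4]
tcp_rot: [3.14, -0.0, 1.579]
contact_force: [1.4, 0.1, 1.4]
grip_width: 19.1
finger_force: 30.0
time: 8.32
tool_pos: [506.0, 182.3, 51.6]
tcp_rot: [3.14, -0.0, 1.578]
contact_force: [-0.5, -1.5, 10.3]
grip_width: 19.4
finger_force: 30.0
```

```bash
python3 -m pendant '{"dp":[[0,0,0],[0,0,0]],"rotation":[[0,0,0],[0,0,0]]}'
python3 -m pendant '{"dp":[[0,0,0.001],[0,0,0.002]],"rotation":[[0,0,0],[0,0,0]]}'
```

```text
time: 8.57
tool_pos: [506.0, 182.4, 51.6]
tcp_rot: [3.14, -0.0, 1.579]
contact_force: [0.0, -1.7, 9.0]
grip_width: 19.1
finger_force: 30.0
time: 8.82
tool_pos: [506.0, 182.4, 49.9]
tcp_rot: [3.139, -0.001, 1.578]
contact_force: [-2.0, -1.1, 14.8]
grip_width: 19.1
finger_force: 30.0
```

```bash
python3 -m pendant '{"dp":[[0,0,0],[0,0,0]],"rotation":[[0,0,0],[0,0,0]]}'
python3 -m pendant '{"dp":[[0,0,0.001],[0,0,0.001]],"rotation":[[0,0,0],[0,0,0]]}'
```

```text
time: 9.07
tool_pos: [506.0, 182.4, 49.9]
tcp_rot: [3.139, -0.001, 1.578]
contact_force: [-1.6, -0.8, 12.0]
grip_width: 19.1
finger_force: 30.0
time: 9.32
tool_pos: [506.1, 182.4, 49.1]
tcp_rot: [3.139, -0.001, 1.579]
contact_force: [-1.4, -0.7, 14.3]
grip_width: 18.8
finger_force: 30.0
```

```bash
python3 -c "
from plant import get_obs
o=get_obs();print(o['moment'],o['contact_force'],o['tool_pos'])"
python3 -m pendant '{"dp":[[0,0,0.0005],[0,0,0.001]],"rotation":[[0,0,0],[0,0,0]]}'
python3 -c "
from plant import get_obs
o=get_obs();print(o['moment'])"
```

```text
[ 0.02348756  0.18020911 -0.02694096] [-1.41517262 -0.68259715 14.30559072] [506.05554584 182.3911855   49.05788519]
time: 9.57
tool_pos: [506.1, 182.4, 48.3]
tcp_rot: [3.139, -0.001, 1.579]
contact_force: [-1.7, -2.1, 16.1]
grip_width: 19.4
finger_force: 30.0
[-0.00621657  0.3024596  -0.03340443]
```

```bash
cat > look.py <<'E'
import sys
from h import *
from plant import *
tag,w3,dy,off=sys.argv[1],15.0,float(sys.argv[2]),float(sys.argv[3])
o=get_obs();print(o["tool_pos"],o["contact_force"])
c=vision.capture("scene");pickle.dump(c,open(f"pics/scene{tag}.pkl","wb"))
x,y,z=o["tool_pos"];z+=off;y+=dy
for d in(-104,104): print("pin pred",project(c,[x,y+d,z]).round(2).tolist(),"mm up/px",(project(c,[x,y+d,z+1])-project(c,[x,y+d,z])).round(3).tolist(),"y",(project(c,[x,y+d+1,z])-project(c,[x,y+d,z])).round(3).tolist())
hsv=cv2.cvtColor(c["pixels"],cv2.COLOR_RGB2HSV);m=cv2.inRange(hsv,(14,110,90),(32,255,255))
n,_,st,ce=cv2.connectedComponentsWithStats(m)
print([(st[i,4],ce[i].round(1).tolist()) for i in range(1,n) if 310<ce[i][0]<430 and 175<ce[i][1]<270])
x0,y0,w,h,k=310,185,110,85,7
cv2.imwrite(f"pics/l{tag}.png",cv2.resize(c["pixels"][y0:y0+h,x0:x0+w,::-1],None,fx=k,fy=k,interpolation=cv2.INTER_CUBIC))
E
python3 look.py 2 2 15
```

```text
[506.07451897 182.39923733  48.27180372] [-1.65586789 -2.13034922 16.07901931]
pin pred [[327.51, 216.2]] mm up/px [[0.03, -0.232]] y [[0.295, 0.133]]
pin pred [[392.74, 245.62]] mm up/px [[0.068, -0.231]] y [[0.334, 0.151]]
[(np.int32(3), [405.3, 197.7]), (np.int32(6), [343.0, 203.5]), (np.int32(6), [351.5, 214.0]), (np.int32(3), [372.7, 214.3]), (np.int32(4), [326.5, 218.5]), (np.int32(3), [364.0, 225.3]), (np.int32(7), [393.7, 241.4])]
```

View pics/l2.png

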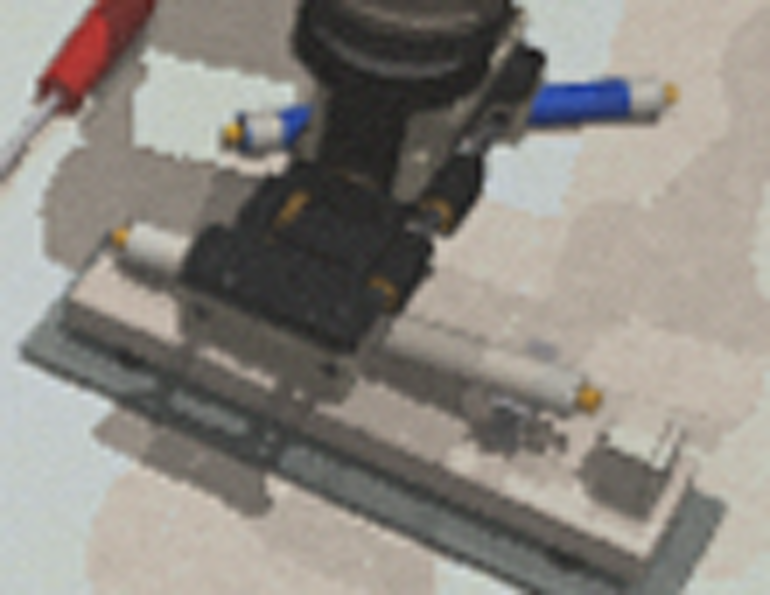

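Picture: the left (-y) pin at (326.5,218.5) is low and the right pin at (393.7,241.4) is high. So clip_a has snapped and clip_b has not yet, and I press on.

```bash
python3 -m pendant '{"dp":[[0,0,0.001],[0,0,0.002]],"rotation":[[0,0,0],[0,0,0]]}'
python3 -m pendant '{"dp":[[0,0,0.001],[0,0,0.001]],"rotation":[[0,0,0],[0,0,0]]}'
```

```text
time: 9.88
tool_pos: [506.1, 182.7, 46.4]
tcp_rot: [3.139, -0.001, 1.578]
contact_force: [-3.2, 1.3, 17.5]
grip_width: 19.3
finger_force: 30.0
time: 10.12
tool_pos: [506.1, 182.8, 45.5]
tcp_rot: [3.139, -0.001, 1.579]
contact_force: [-3.0, 1.7, 17.9]
grip_width: 19.2
finger_force: 30.0
```

```bash
python3 -m pendant '{"dp":[[0,0,0.001],[0,0,0.001]],"rotation":[[0,0,0],[0,0,0]]}'
```

```text
time: 10.38
tool_pos: [506.1, 182.9, 44.6]
tcp_rot: [3.139, -0.001, 1.579]
contact_force: [-3.0, 0.9, 18.9]
grip_width: 18.9
finger_force: 30.0
```

```bash
python3 -m pendant '{"dp":[[0,0,0.001],[0,0,0.001]],"rotation":[[0,0,0],[0,0,0]]}'
```

```text
time: 10.62
tool_pos: [506.1, 183.3, 43.2]
tcp_rot: [3.139, -0.002, 1.579]
contact_force: [-2.0, 4.1, 15.1]
grip_width: 19.1
finger_force: 30.0
```

```bash
python3 -m pendant '{"dp":[[0,0,0.001],[0,0,0.001]],"rotation":[[0,0,0],[0,0,0]]}'; python3 look.py 3 2 15
```

```text
time: 10.88
tool_pos: [506.1, 183.3, 42.4]
tcp_rot: [3.139, -0.002, 1.579]
contact_force: [-2.4, 4.5, 16.5]
grip_width: 18.9
finger_force: 30.0
[506.11170073 183.26102382  42.35853253] [-2.43282969  4.54889381 16.53231488]
pin pred [[327.58, 217.69]] mm up/px [[0.03, -0.231]] y [[0.294, 0.133]]
pin pred [[392.61, 247.12]] mm up/px [[0.068, -0.23]] y [[0.333, 0.151]]
[(np.int32(3), [405.3, 197.7]), (np.int32(6), [343.0, 203.5]), (np.int32(5), [351.2, 215.4]), (np.int32(5), [327.4, 216.8]), (np.int32(7), [393.0, 246.3])]
```

Second, smaller drop seen, and both pins are now level at (327.4,216.8) and (393,246.3). One gentle extra press, then I ease off the load slowly.

```bash
python3 -m pendant '{"dp":[[0,0,0.001],[0,0,0.0015],[0,0,0.0015]],"rotation":[[0,0,0],[0,0,0],[0,0,0]]}'; python3 -m pendant '{"dp":[[0,0,-0.001],[0,0,-0.002],[0,0,-0.003],[0,0,-0.004],[0,0,-0.005],[0,0,-0.006],[0,0,-0.006],[0,0,-0.006]],"rotation":[[0,0,0],[0,0,0],[0,0,0],[0,0,0],[0,0,0],[0,0,0],[0,0,0],[0,0,0]]}'
```

```text
time: 11.3
tool_pos: [506.1, 183.3, 41.1]
tcp_rot: [3.139, -0.002, 1.579]
contact_force: [-2.4, 3.5, 17.8]
grip_width: 18.8
finger_force: 30.0
time: 12.3
tool_pos: [506.1, 183.3, 46.2]
tcp_rot: [3.139, -0.002, 1.579]
contact_force: [-1.6, 3.1, 9.3]
grip_width: 19.3
finger_force: 30.0
```

```bash
python3 -m pendant '{"dp":[[0,0,-0.001],[0,0,-0.002],[0,0,-0.003],[0,0,-0.004],[0,0,-0.005],[0,0,-0.005],[0,0,-0.005]],"rotation":[[0,0,0],[0,0,0],[0,0,0],[0,0,0],[0,0,0],[0,0,0],[0,0,0]]}'; python3 look.py 4 2 16.4
```

```text
time: 13.18
tool_pos: [505.7, 182.6, 50.3]
tcp_rot: [3.141, -0.001, 1.579]
contact_force: [3.1, 4.7, 1.9]
grip_width: 19.0
finger_force: 30.0
[505.68083671 182.57367371  50.25013454] [3.07355077 4.72108132 1.9420547 ]
pin pred [[327.73, 215.36]] mm up/px [[0.031, -0.233]] y [[0.295, 0.133]]
pin pred [[393.08, 244.78]] mm up/px [[0.069, -0.232]] y [[0.334, 0.151]]
[(np.int32(3), [405.3, 197.7]), (np.int32(6), [343.0, 203.5]), (np.int32(8), [351.8, 213.5]), (np.int32(2), [372.5, 213.5]), (np.int32(5), [327.4, 214.8]), (np.int32(2), [365.5, 225.5]), (np.int32(7), [393.7, 244.0])]
```

View pics/l4.png

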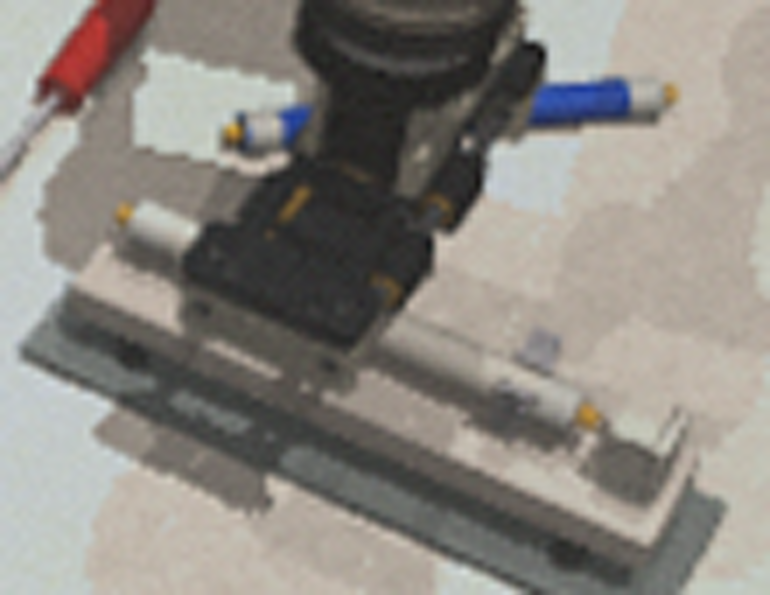

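Both pins are level at (327.4,214.8) and (393.7,244), with the lamp inside both clips and about 1.5 cm short of home. Now the slide towards the socket.

```bash
python3 -m pendant '{"dp":[[0.001,0,0],[0.003,0,0],[0.005,0,0],[0.007,0,0],[0.009,0,0],[0.01,0,0]],"rotation":[[0,0,0],[0,0,0],[0,0,0],[0,0,0],[0,0,0],[0,0,0]]}'; python3 -m pendant '{"dp":[[0.001,0,0],[0.002,0,0],[0.003,0,0]],"rotation":[[0,0,0],[0,0,0],[0,0,0]]}'
```

```text
time: 13.98
tool_pos: [505.2, 190.4, 50.0]
tcp_rot: [-3.141, 0.003, 1.579]
contact_force: [2.8, -6.8, 2.7]
grip_width: 19.0
finger_force: 30.0
time: 14.35
tool_pos: [505.1, 193.3, 50.0]
tcp_rot: [-3.141, 0.003, 1.579]
contact_force: [3.2, -7.0, 2.6]
grip_width: 19.1
finger_force: 30.0
```

Drag is a steady 7 N, so the lamp is sliding.

```bash
python3 -m pendant '{"dp":[[0.001,0,0],[0.002,0,0]],"rotation":[[0,0,0],[0,0,0]]}'; python3 -m pendant '{"dp":[[0.001,0,0],[0.0015,0,0]],"rotation":[[0,0,0],[0,0,0]]}'
```

```text
time: 14.6
tool_pos: [505.1, 195.3, 50.0]
tcp_rot: [-3.141, 0.003, 1.579]
contact_force: [2.5, -6.8, 3.1]
grip_width: 18.8
finger_force: 30.0
time: 14.85
tool_pos: [505.1, 196.8, 50.0]
tcp_rot: [-3.141, 0.003, 1.579]
contact_force: [2.3, -7.2, 3.6]
grip_width: 19.2
finger_force: 30.0
```

```bash
python3 -m pendant '{"dp":[[0.001,0,0],[0.001,0,0]],"rotation":[[0,0,0],[0,0,0]]}'; python3 -m pendant '{"dp":[[0.001,0,0],[0.001,0,0]],"rotation":[[0,0,0],[0,0,0]]}'; python3 look.py 5 2 16.4
```

```text
time: 15.1
tool_pos: [505.1, 197.9, 49.9]
tcp_rot: [-3.141, 0.003, 1.579]
contact_force: [3.2, -5.5, 2.5]
grip_width: 19.3
finger_force: 30.0
time: 15.35
tool_pos: [505.1, 198.9, 50.0]
tcp_rot: [-3.141, 0.003, 1.579]
contact_force: [2.9, -7.1, 2.8]
grip_width: 19.1
finger_force: 30.0
[505.09291989 198.9257082   49.97523587] [ 2.89712666 -7.06571025  2.82215761]
pin pred [[332.66, 217.49]] mm up/px [[0.033, -0.233]] y [[0.298, 0.134]]
pin pred [[398.64, 247.18]] mm up/px [[0.072, -0.232]] y [[0.338, 0.152]]
[(np.int32(3), [405.3, 197.7]), (np.int32(6), [343.0, 203.5]), (np.int32(6), [357.2, 216.0]), (np.int32(5), [332.4, 216.8]), (np.int32(3), [378.7, 216.3]), (np.int32(3), [370.0, 227.3])]
```

```bash
python3 -m pendant '{"dp":[[0.001,0,0],[0.001,0,0]],"rotation":[[0,0,0],[0,0,0]]}'; python3 -m pendant '{"dp":[[0.0005,0,0],[0.001,0,0]],"rotation":[[0,0,0],[0,0,0]]}'
```

```text
time: 15.65
tool_pos: [505.1, 199.1, 49.9]
tcp_rot: [-3.141, 0.004, 1.579]
contact_force: [4.1, -10.6, 2.1]
grip_width: 18.6
finger_force: 30.0
time: 15.9
tool_pos: [505.1, 199.1, 49.8]
tcp_rot: [-3.14, 0.006, 1.579]
contact_force: [3.8, -15.3, 4.5]
grip_width: 19.2
finger_force: 30.0
```

```bash
python3 -m pendant '{"dp":[[0.0005,0,0],[0.001,0,0]],"rotation":[[0,0,0],[0,0,0]]}'
```

```text
time: 16.15
tool_pos: [505.1, 199.2, 49.7]
tcp_rot: [-3.14, 0.007, 1.579]
contact_force: [3.0, -20.6, 3.0]
grip_width: 19.2
finger_force: 30.0
```

Stopped hard at y≈199 with 20 N. Relax the push and inspect the socket joint.

```bash
python3 -m pendant '{"dp":[[-0.001,0,0],[-0.002,0,0]],"rotation":[[0,0,0],[0,0,0]]}'; python3 - <<'E'
from h import *
from plant import *
c=vision.capture("scene");pickle.dump(c,open("pics/scene6.pkl","wb"))
b=load("scene4")
f=lambda c:cv2.resize(c["pixels"][225:262,372:420,::-1],None,fx=8,fy=8,interpolation=cv2.INTER_CUBIC)
a=np.hstack([f(b),f(c)]);cv2.imwrite("pics/s6.png",a)
for y in(301,302.8): print(project(c,[505,y,78]).round(1),project(c,[505,y-9,78]).round(1))
E
```

```text
time: 16.4
tool_pos: [505.1, 199.0, 49.9]
tcp_rot: [-3.14, 0.004, 1.579]
contact_force: [3.7, -7.0, 2.5]
grip_width: 19.1
finger_force: 30.0
[[398.2 243.9]] [[395.1 242.5]]
[[398.8 244.1]] [[395.7 242.8]]
```

View pics/s6.png

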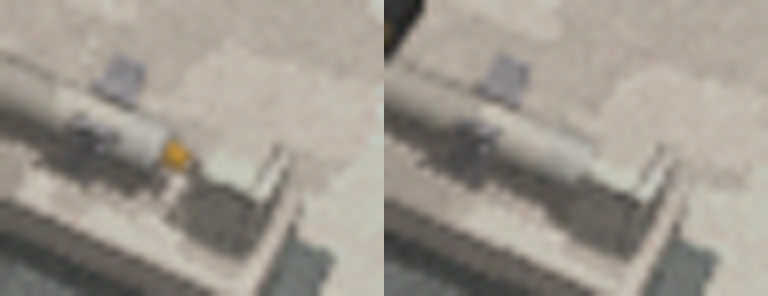

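The right half of the picture shows no brass left between the shoulder and the socket face at about raw (398,244), so it is fully home. I'll release.

```bash
python3 -m pendant '{"dp":[[-0.0005,0,0],[-0.001,0,0]],"rotation":[[0,0,0],[0,0,0]]}'; python3 -m pendant '{"dp":[[0,0,0],[0,0,0],[0,0,0],[0,0,0]],"rotation":[[0,0,0],[0,0,0],[0,0,0],[0,0,0]]}' 0.045; python3 -m pendant '{"dp":[[0,0,-0.005],[0,0,-0.02],[0,0,-0.05],[0,0,-0.09],[0,0,-0.14],[0,0,-0.18],[0,0,-0.2],[0,0,-0.2]],"rotation":[[0,0,0],[0,0,0],[0,0,0],[0,0,0],[0,0,0],[0,0,0],[0,0,0],[0,0,0]]}'
python3 look.py 7 2 -150
```

```text
time: 16.7
tool_pos: [505.1, 199.0, 50.0]
tcp_rot: [-3.141, 0.002, 1.579]
contact_force: [2.2, -3.9, 2.4]
grip_width: 19.0
finger_force: 30.0
time: 17.2
tool_pos: [504.8, 200.8, 50.0]
tcp_rot: [-3.141, 0.0, 1.579]
contact_force: [0.4, 1.0, 0.2]
grip_width: 44.7
finger_force: 0.0
time: 18.2
tool_pos: [505.7, 200.9, 252.8]
tcp_rot: [3.137, -0.001, 1.579]
contact_force: [-0.0, -0.1, -0.1]
grip_width: 45.3
finger_force: 0.0
[505.7338508  200.94500105 252.75732199] [-0.01144016 -0.06746278 -0.05109762]
pin pred [[334.41, 209.24]] mm up/px [[0.035, -0.242]] y [[0.305, 0.134]]
pin pred [[401.92, 239.04]] mm up/px [[0.075, -0.241]] y [[0.346, 0.153]]
[(np.int32(3), [405.3, 197.7]), (np.int32(4), [342.5, 203.5]), (np.int32(5), [332.4, 216.8])]
```

View pics/l7.png

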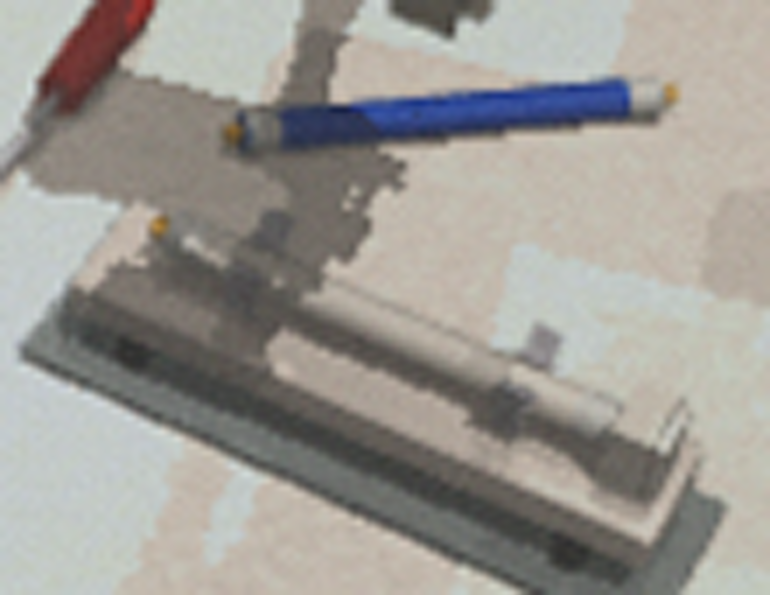

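The lamp lies level in both clips, its left pin at (332.4,216.8) unchanged since the stop, and its right end is in the socket. The robot is clear, so I hand in.

```bash
python3 -c "
from plant import workorder
print(workorder.close_job())"
```

```text
the job is handed in; nothing more can be done
None
```

The lamp is snapped into both clips and slid fully home in the socket, then released with the gripper clear; the highest force read was about 21 N, and the job was handed in after about 18 s of robot time (no verdict was returned).

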